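# Load grinding rings on a sprung arbor

### The arm

A 6-joint arm with a two-finger parallel gripper is mounted at the origin on the work surface. World frame = base frame: x ahead of the robot, y to its left, z up, the work surface at z = 0. Lengths are in mm, angles in rad, forces in N, time in s.
With the tool pointing down it reaches from about 275 to 750 mm from the base axis. Payload 10.2 kg.
Tool frame: the origin (TCP) lies midway between the tips of the shut fingers; the grasp point (between the pads) lies 19 mm behind it; z points along the fingers, y is the line along which they close (so a half turn about z gives the same grasp; the last joint's range is limited). The gripper opens to 85 mm and grips with 20 to 120 N. Pads are 22 mm wide; open, the fingers measure 114 mm over their backs; the gripper's body (76 mm by 85 mm) begins 54 mm behind the grasp point. The pads swing forward as they close: fully open they stand 13 mm farther back than shut.
Start: joints at [0.962, 0.313, 1.498, -0, 1.331, -0.223], TCP at [197.571, 486.412, 231.294] pointing down, gripper open.
Joint ranges: [-2.94, 2.94], [-0.97, 2.17], [0.19, 2.56], [-1.23, 4.37], [0.02, 3.11], [-2.88, 2.88]. Speed limits (rad/s): [2.39, 2.39, 3.01, 3.14, 3.14, 3.14].

### API

Orientations are given as a unit quaternion [w, x, y, z].
In Python, from rig import sense, capture, finish_job, find_in, place_of gives the robot as it stands. The module is installed in compiled form; this text tells all that it offers.
- The arm moves only by the shell command python3 -m jog 'ROWS' [FORCE]. ROWS is JSON, a list of rows, each an object of numbers: "tx", "ty", "tz": the shift along the tool's x, y, z in mm; "ax", "ay", "az": the turn, a rotation vector about the tool's x, y, z in rad; "jaw": the closure, from -1 (fully open) to 1 (shut), so that 0 is half open. In form: [{"tx": .., "ty": .., "tz": .., "ax": .., "ay": .., "az": .., "jaw": ..}, ...]. A call has 1 to 5 rows; each row shifts and turns the commanded pose from where the row before left it, along the tool's axes as they then stand; what a row does not reach is not made up. A row lasts 1/8 s, in which the tool goes at most 62.5 mm and 10.7 degrees, less where a joint would pass 70% of its speed; a pose out of reach is approached as far as the arm can. A call with a gripper value outside its range is refused whole. The fingers move at their own pace and stop on an object; FORCE is the grip in N (left out, the last holds). Time passes only in rows, so rows that do not move let the fingers close. It gives the time, the measured TCP pose, the force, the opening and the grip force at its end, in the units of the state.
- sense(): the state, without advancing time (a new reading comes with each control period).
- capture(name): name is "scene" or "top" or "wrist"; returns a dict with "color" (420x560x3 uint8, red, green, blue), "depth" (420x560 float32, mm along the optical axis (not along the pixel's ray), 0 where there is no reading), "fx", "fy", "cx", "cy" (pixels), "camera_from_world" (4x4, takes a point from world to camera coordinates); the wrist camera has in their place "mount" (4x4, takes a point from camera to tool coordinates, whose origin is the TCP and whose axes are the flange's). Camera axes: x right, y up, looking along -z (the intrinsics and any distortion apply to the point x, -y, -z); pixel columns grow to the right and rows downward; lengths in mm; the calibration is good to about 2 mm. A picture is of the moment at which its call begins: read the wrist's pose just before it.
- finish_job(): hands the job in; it is judged then, once.
Trained networks look in the newest picture that a camera, given by its name, has taken for a name from the list of things; names that differ only in an ending like _2 or _b are one class to them, and where a whole thing is asked for, a point or a joint stands for the part that bears it (a point fixed in the world has none). Each returns a list of dicts, best first, with "conf" (0 to 1); they miss things now and then, are a little off and sometimes report something else, mostly with a low value. They report only what shows in the picture. A call takes as long as a camera call. They do not tell look-alikes from the thing itself.
- find_in(query, camera): "centre" ([column, row] in pixels, amid what is visible of it).
- place_of(query, camera): "centre" ([column, row] in pixels: a listed point, or the origin of a listed thing).
The state is a dict: "time_s": time; "joints": joint angles; "dq": joint speeds; "tau": joint torques, N m; "eef_pos": TCP position; "ee_rot": TCP orientation; "force": force on the tool from outside, world axes, zero at the start; "wrist_torque": the same for the moment, N m; "grip_width": opening from 0.0 (shut) to 1.0 (fully open); "grip_force": force on a finger pad.
Only numpy, scipy, OpenCV 4.12 (cv2) and the standard library are available. Lean on these libraries where they do the work, as an engineer would, in place of code of your own. Each camera call takes 0.05 s, during which the arm holds its last target. There are 200 camera calls.

### The job

Thread the three stone-grinding rings onto the upright arbor of the blue stand in order of diameter, smallest at the bottom and largest on top, then press the stack down against the spring until both yellow catches snap in over the rim of the largest ring and hold it down. Leave the little bust, the jar, the tin and the marble offcut standing where they are.

Things in the scene. Friction and masses are not known exactly. Their poses are not given: they have to be found in the camera images.
- stand: blue steel stand fixed to the bench: base plate 150 mm (its x) by 70 mm (its y), 14 mm thick, upright steel arbor in the middle; origin under the plate, on the arbor's axis, at bench level. At x = +49 and -49 mm stand catch posts, 22 x 22 mm, 81 mm tall, inner faces 38 mm from the axis, with a yellow catch each. The two sides along its y are open: fingers fit there
- arbor_tip (a point): centre of the arbor's top end, 88 mm above the bench; the arbor is 20 mm in diameter, its top 10 mm tapers to 12 mm
- platform (a joint): travel in m of the brass disc (40 mm across) round the arbor on which the rings stack: 0 = up, top face 40 mm above the bench; 0.016 = down at its stop. Spring: 5 N at 0, rising 0.4 N per mm; it does not sink under the rings' weight. With all three rings latched it reads about 0.0115
- catch_a (a joint): travel in m of the sprung yellow catch on the stand's +x side: 0 = in, 0.006 = pushed fully out (2 N). Nose 14 mm wide, 31 mm from the arbor's axis; flat underside 64.5 mm above the bench, top sloping from 66 up to 74.5 mm. Small and middle rings pass it; the large ring rests on both slopes and snaps under both catches when its top face is pushed below 64.5 mm, with some 10 to 12 N
- catch_b (a joint): the same for the catch on the stand's -x side
- ring_small: red-rimmed grinding ring with an aluminium hub, outer diameter 46 mm, 14 mm thick, round bore 22.5 mm right through, about 70 g; origin at the centre of its underside, z along the bore. It starts flat on a fixed black rubber puck (34 mm across, 14 mm high), so its rim overhangs all round 14 mm above the bench
- ring_mid: green-rimmed grinding ring with an aluminium hub, outer diameter 56 mm, 12 mm thick, round bore 22.5 mm right through, about 90 g; origin at the centre of its underside, z along the bore. It starts flat on a fixed black rubber puck (34 mm across, 14 mm high), so its rim overhangs all round 14 mm above the bench
- ring_large: orange-rimmed grinding ring with an aluminium hub, outer diameter 68 mm, 10 mm thick, round bore 22.5 mm right through, about 110 g; origin at the centre of its underside, z along the bore. It starts flat on a fixed black rubber puck (34 mm across, 14 mm high), so its rim overhangs all round 14 mm above the bench
- jar: bystander: closed jar with a blue cap, 36 mm across, 50 mm tall, loose, standing close beside one of the rings; origin at the centre of its underside
- offcut: bystander: upright marble offcut, 30 x 30 mm, 45 mm tall, loose, standing close beside another ring; origin at the centre of its underside
- tin: bystander: round closed steel tin, 36 mm across, 35 mm tall, loose, standing close beside the third ring; origin at the centre of its underside
- bust: bystander: little white bust, base 54 mm across, 64 mm over the shoulders, 122 mm tall, loose; origin at the centre of its underside
Things that resemble listed ones, but are neither listed nor needed, are in the scene too. Several things have the shape of the ring_mid; the one meant has the colours described above.

How it is judged (in metres and radians):
On the way, in this order (a step that is already met when the one before it is completed fails the run):
1. the small ring is threaded down onto the platform (horizontal distance between ring_small and stand below 0.003 m and z of ring_small in the frame of stand between 0.022 and 0.043 m and angle between ring_small's own z axis and vertical below 0.07 rad), for 0.2 s.
2. the middle ring is threaded down onto the small one (all of step 1 and horizontal distance between ring_mid and stand below 0.003 m and z of ring_mid in the frame of stand between 0.036 and 0.057 m and angle between ring_mid's own z axis and vertical below 0.07 rad), for 0.2 s.
3. the large ring is pressed down and both catches hold it (horizontal distance between ring_large and stand below 0.003 m and z of ring_large in the frame of stand between 0.051 and 0.0565 m and angle between ring_large's own z axis and vertical below 0.07 rad and value of joint platform between 0.009 and 0.0145 m and value of joint each of catch_a, catch_b below 0.0015 m), for 0.2 s.
At the end, for the whole second after the job is handed in: Small, middle, large ring on the arbor in this order from the bottom, each within 3 mm of its axis, level (0.07 rad), at rest, undersides about 28.5, 42.5, 54.5 mm up (3 mm below to 2 mm above); platform held 9 to 14.5 mm down; both catches in (within 1.5 mm) over the large ring (all of step 3 and horizontal distance between each of ring_small, ring_mid and stand below 0.003 m and z of ring_small in the frame of stand between 0.025 and 0.0315 m and angle between each of ring_small, ring_mid's own z axis and vertical below 0.07 rad and z of ring_mid in the frame of stand between 0.039 and 0.0445 m and linear speed of each of ring_small, ring_mid, ring_large below 0.01 m/s); the robot touches nothing.
It fails at once if the bust is shifted more than 20 mm or tipped (distance of bust from where it was at the start of the episode above 0.02 m or angle between bust's own z axis and vertical above 0.4 rad).
It fails at once if the jar is shifted more than 20 mm or tipped (distance of jar from where it was at the start of the episode above 0.02 m or angle between jar's own z axis and vertical above 0.4 rad).
It fails at once if the tin is shifted more than 20 mm or tipped (distance of tin from where it was at the start of the episode above 0.02 m or angle between tin's own z axis and vertical above 0.4 rad).
It fails at once if the offcut is shifted more than 20 mm or tipped (distance of offcut from where it was at the start of the episode above 0.02 m or angle between offcut's own z axis and vertical above 0.4 rad).
It also fails if it takes over 72 s, if anything falls off the work surface, if the arm or the gripper's body presses on something with over 40 N, if the wrist force passes 120 N, or if a joint passes its speed limit or range.

## Working session

There is one attempt and no reset: what is moved stays moved. The work goes in short steps, Python scripts to look and compute and a shell command to move; the robot and the scene stay as the last step left them, time stands still between calls to the robot, and variables do not carry over. Pictures are saved under pics/ and viewed, at most 12 in all, crops included, and the job is handed in when it is done.

```bash
mkdir -p pics; cat > h.py <<'E'
import numpy as np, cv2
from rig import sense, capture, finish_job, find_in, place_of
from scipy.spatial.transform import Rotation as R
def toolT():
    s=sense(); T=np.eye(4); q=s['ee_rot']; T[:3,:3]=R.from_quat([q[1],q[2],q[3],q[0]]).as_matrix(); T[:3,3]=s['eef_pos']; return T
def shot(name):
    T=toolT(); c=capture(name)
    c['W']= T@c['mount'] if name=='wrist' else np.linalg.inv(c['camera_from_world'])
    return c
def ray(c,u,v):
    d=c['W'][:3,:3]@np.array([(u-c['cx'])/c['fx'],-(v-c['cy'])/c['fy'],-1]); return c['W'][:3,3],d
def at_z(c,u,v,z):
    o,d=ray(c,u,v); return o+d*(z-o[2])/d[2]
def px(c,p):
    q=np.linalg.inv(c['W'])@np.append(p,1); return c['cx']+c['fx']*q[0]/-q[2], c['cy']+c['fy']*q[1]/q[2]
def cloud(c):
    h,w=c['depth'].shape; v,u=np.mgrid[:h,:w]; z=c['depth']
    P=np.stack([(u-c['cx'])/c['fx']*z,-(v-c['cy'])/c['fy']*z,-z],-1)
    return P@c['W'][:3,:3].T+c['W'][:3,3]
def save(c,n): cv2.imwrite('pics/'+n+'.png',c['color'][:,:,::-1])
E
python3 - <<'E'
from h import *
np.set_printoptions(precision=1,suppress=True)
for cam in ['top','scene']:
    c=shot(cam); save(c,cam+'1'); C=cloud(c)
    print(cam,[k for k in c],c['W'][:3,3])
    for n in ['stand','arbor_tip','ring_small','ring_mid','ring_large','jar','offcut','tin','bust']:
        print(n,[(np.round(r['centre']),round(r['conf'],2),C[int(r['centre'][1]),int(r['centre'][0])]) for r in place_of(n,cam)[:3]])
print(sense())
E
```

```text
top ['color', 'depth', 'fx', 'fy', 'cx', 'cy', 'camera_from_world', 'W'] [ 290.5   42.3 1283.9]
stand [(array([329., 237.]), 0.64, array([467.2, -93. ,  70.9]))]
arbor_tip [(array([331., 231.]), 0.97, array([482.6, -98.6,  83. ]))]
ring_small [(array([240., 206.]), 0.49, array([582.4, 131.1,   8. ]))]
ring_mid [(array([158., 279.]), 0.87, array([407.7, 356.6,  13.3])), (array([196., 279.]), 0.73, array([399.3, 257.9,   1.6])), (array([175., 242.]), 0.71, array([502.6, 309. ,  -2.5]))]
ring_large [(array([420., 226.]), 0.94, array([ 485.1, -342.6,   14.3]))]
jar [(array([318., 144.]), 0.68, array([717.9, -93.2,  62.7])), (array([406., 208.]), 0.55, array([ 532.9, -310.8,   20.7]))]
offcut [(array([249., 231.]), 0.44, array([508.3, 107.5,  45. ])), (array([406., 207.]), 0.2, array([ 534.5, -309.6,   26.2]))]
tin [(array([140., 299.]), 0.65, array([362.3, 398.4,  34.8]))]
bust [(array([315., 146.]), 0.6, array([718.1, -83.4,  49. ]))]
scene ['color', 'depth', 'fx', 'fy', 'cx', 'cy', 'camera_from_world', 'W'] [1173.6  296.6  740.9]
stand [(array([252., 199.]), 0.94, array([493.8, -89.5, 
[... 358 characters left out ...]
([175., 172.]), 0.83, array([ 495.1, -323.3,   22.2])), (array([197., 272.]), 0.41, array([753.5, -85.1,  20. ]))]
jar []
offcut [(array([317., 236.]), 0.78, array([537.6, 107.8,  13.9]))]
tin [(array([456., 231.]), 0.8, array([379.7, 403.5,  18.2]))]
bust [(array([197., 274.]), 0.89, array([755. , -82.5,  12.8]))]
{'time_s': 1.0, 'joints': array([ 1. ,  0.3,  1.5, -0. ,  1.3, -0.2]), 'dq': array([ 0.,  0.,  0.,  0.,  0., -0.]), 'tau': array([ -0. , -41.2, -26. ,  -0. ,   0. ,  -0. ]), 'eef_pos': array([197.6, 486.4, 231.3]), 'ee_rot': array([ 0. ,  0.2,  1. , -0. ]), 'force': array([ 0.3, -0. ,  1.1]), 'wrist_torque': array([0., 0., 0.]), 'grip_force': 0.0, 'grip_width': 1.0006401328978407}
```

```bash
python3 -c "
import cv2
for n,b in (('top1',(100,110,480,340)),('scene1',(120,110,500,330))):
    i=cv2.imread('pics/%s.png'%n); x0,y0,x1,y1=b; cv2.imwrite('pics/%sc.png'%n,cv2.resize(i[y0:y1,x0:x1],None,fx=2.1,fy=2.1,interpolation=cv2.INTER_CUBIC))"
```

```text
(no output)
```

View pics/top1c.png

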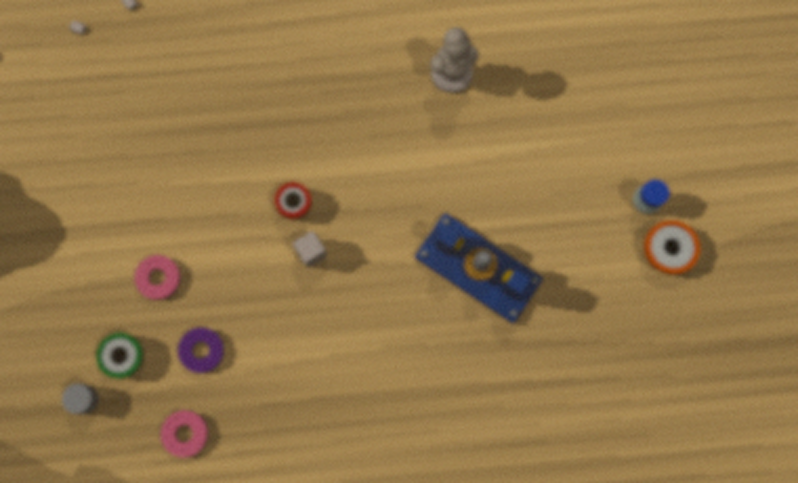

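View pics/scene1c.png

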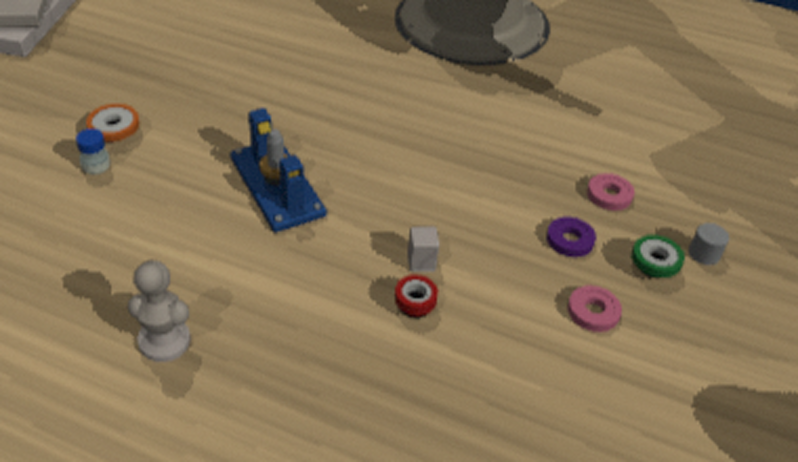

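The top view shows the green ring at (157,279), red at (239,205), orange at (420,228) and the stand at about (329,235). The purple and pink rings are look-alikes. Each true ring has one bystander beside it: offcut by red, tin by green, jar by orange.

```bash
cat >> h.py <<'E'
HUE={'red':[(0,6),(174,180)],'green':[(50,75)],'orange':[(7,14)],'yellow':[(22,32)],'blue':[(105,125)]}
def blobs(c,col,smin=150,vmin=40,amin=15):
    h=cv2.cvtColor(c['color'],cv2.COLOR_RGB2HSV); m=np.zeros(h.shape[:2],np.uint8)
    for a,b in HUE[col]: m|=cv2.inRange(h,(a,smin,vmin),(b,255,255))
    n,l,s,ce=cv2.connectedComponentsWithStats(m); out=[]
    for i in range(1,n):
        if s[i,4]<amin: continue
        v,u=np.nonzero(l==i); hull=cv2.convexHull(np.stack([u,v],1).astype(np.float32))
        e=cv2.fitEllipse(hull) if len(hull)>=5 else (tuple(ce[i]),(0,0),0)
        out.append((int(s[i,4]),ce[i],e))
    return sorted(out,key=lambda t:-t[0])
def go(x,y,ang=None):
    """rows needed: az first (closing axis -> world angle ang deg), then tx,ty after the turn"""
    T=toolT(); 
    if ang is not None:
        cur=np.degrees(np.arctan2(T[1,1],T[0,1])); d=(cur-ang+90)%180-90   # tool z down: +az turns world yaw negative
    else: d=0
    Rn=T[:3,:3]@R.from_rotvec([0,0,np.radians(d)]).as_matrix()
    t=Rn.T@(np.array([x,y,T[2,3]])-T[:3,3])
    print('az %.3f rad (alt %.3f), then tx %.1f ty %.1f tz %.1f; tcp'%(np.radians(d),np.radians(d-np.sign(d)*180),*t),T[:3,3].round(1),'j6 %.2f'%sense()['joints'][5],'tilt',(T[:3,2]).round(4),'t',round(sense()['time_s'],2))
E
python3 - <<'E'
from h import *
c=shot('top')
for col,z in (('red',25),('green',23),('orange',21),('yellow',70),('blue',10)):
    for a,ce,e in blobs(c,col)[:4]: print(col,a,ce.round(1),at_z(c,*ce,z)[:2].round(1),'ell',at_z(c,*e[0],z)[:2].round(1),np.round(e[1],1))
print('arbor',at_z(c,331,231,88))
for n,u,v,z in (('offcut',249,231,45),('tin',140,299,35),('jar',411,203,50)): print(n,at_z(c,u,v,z).round(1))
go(582,131)
E
```

```text
red 63 [239.5 205.9] [578.6 128.6] ell [580.8 129.4] [15.4 15.9]
red 38 [12.6 26.9] [1168.1  742.3] ell [1167.7  742.5] [ 8.5 12.1]
red 29 [60.  22.9] [1167.9  605.9] ell [1167.6  609.5] [ 6.4 10.8]
red 26 [ 6.4 14.2] [1211.3  761.4] ell [1211.7  758.6] [ 7.7 10.3]
orange 437 [99.1  6.4] [1214.1  493.6] ell [1213.4  494.5] [12.7 74. ]
orange 430 [31.5 12.1] [1214.2  690.8] ell [1214.2  688.3] [11.7 78.1]
orange 307 [266.4   5.7] [1170.3    6.1] ell [1169.9    4.1] [10.7 68.1]
orange 247 [212.1  10.2] [1170.4  165.1] ell [1169.9  165.6] [11.  44.2]
blue 1049 [ 44.5 284.6] [420.5 648.9] ell [420.5 649.4] [36.  40.2]
blue 94 [411.5 201.7] [ 550.8 -330.9] ell [ 550.6 -330.8] [10.1 11. ]
blue 33 [346.8 243.6] [ 454.2 -144.4] ell [ 454.8 -144.7] [5.6 8. ]
blue 33 [336.2 251.9] [ 435.1 -114.1] ell [ 435.  -116.4] [ 6.5 13.4]
arbor [479.28461845 -97.75566617  88.        ]
offcut [505.7 107.7  45. ]
tin [359.5 395.9  35. ]
jar [ 539.2 -317.5   50. ]
az 0.000 rad (alt 0.000), then tx -489.9 ty -184.6 tz 0.0; tcp [197.6 486.4 231.3] j6 -0.22 tilt [-0. -0. -1.] t 1.05
```

```bash
python3 -m jog '[{"tx":-50,"ty":-18.5},{"tx":-50,"ty":-18.5},{"tx":-50,"ty":-18.5},{"tx":-50,"ty":-18.5},{"tx":-50,"ty":-18.5}]'; python3 -m jog '[{"tx":-50,"ty":-18.5},{"tx":-50,"ty":-18.5},{"tx":-50,"ty":-18.5},{"tx":-45,"ty":-18.5},{"tx":-45,"ty":-18.5}]'; python3 -m jog '[{"tz":0},{"tz":0}]'
python3 - <<'E'
from h import *
c=shot('wrist'); save(c,'w1'); print(c['mount'].round(2),c['fx'])
for a,ce,e in blobs(c,'red')[:3]: print(a,ce.round(1),at_z(c,*e[0],28)[:2].round(1),np.round(e[1],1))
for n in ('ring_small','offcut'):
    for r in place_of(n,'wrist')[:2]: print(n,r,at_z(c,*r['centre'],14 if n[0]=='r' else 0)[:2])
go(581,130,107)
E
```

```text
[[   0.      0.96    0.29   75.45]
 [   1.     -0.     -0.      0.69]
 [  -0.      0.29   -0.96 -142.68]
 [   0.      0.      0.      1.  ]] 318.5279742160496
az -0.683 rad (alt 2.459), then tx -262.5 ty -453.0 tz 0.0; tcp [197.6 486.4 231.3] j6 -0.22 tilt [ 0.  0. -1.] t 1.2schema error: expected keys tx, ty, tz, ax, ay, az, jaw
schema error: expected keys tx, ty, tz, ax, ay, az, jaw
schema error: expected keys tx, ty, tz, ax, ay, az, jaw
```

View pics/w1.png

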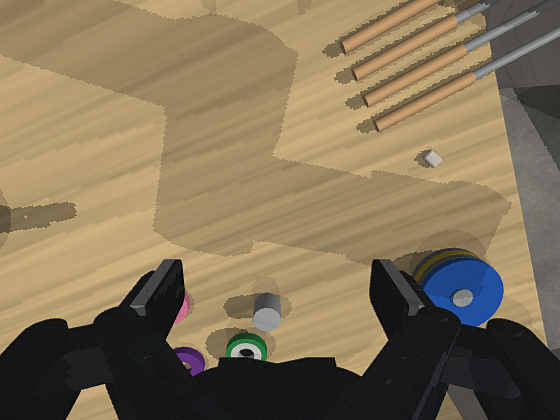

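```bash
python3 -m jog '[{"tx":0,"ty":0,"tz":0,"ax":0,"ay":0,"az":-0.171,"jaw":-1},{"tx":0,"ty":0,"tz":0,"ax":0,"ay":0,"az":-0.171,"jaw":-1},{"tx":0,"ty":0,"tz":0,"ax":0,"ay":0,"az":-0.171,"jaw":-1},{"tx":0,"ty":0,"tz":0,"ax":0,"ay":0,"az":-0.17,"jaw":-1}]' 
python3 -m jog '[{"tx":-32,"ty":-45,"tz":6,"ax":0,"ay":0,"az":0,"jaw":-1},{"tx":-32,"ty":-45,"tz":6,"ax":0,"ay":0,"az":0,"jaw":-1},{"tx":-32,"ty":-45,"tz":6,"ax":0,"ay":0,"az":0,"jaw":-1},{"tx":-32,"ty":-45,"tz":6,"ax":0,"ay":0,"az":0,"jaw":-1},{"tx":-32,"ty":-45,"tz":6,"ax":0,"ay":0,"az":0,"jaw":-1}]'
python3 -m jog '[{"tx":-32,"ty":-45,"tz":6,"ax":0,"ay":0,"az":0,"jaw":-1},{"tx":-32,"ty":-45,"tz":6,"ax":0,"ay":0,"az":0,"jaw":-1},{"tx":-32,"ty":-45,"tz":6,"ax":0,"ay":0,"az":0,"jaw":-1},{"tx":-32,"ty":-45,"tz":6,"ax":0,"ay":0,"az":0,"jaw":-1},{"tx":-32,"ty":-45,"tz":6,"ax":0,"ay":0,"az":0,"jaw":-1}]'
python3 -m jog '[{"tx":0,"ty":0,"tz":0,"ax":0,"ay":0,"az":0,"jaw":-1},{"tx":0,"ty":0,"tz":0,"ax":0,"ay":0,"az":0,"jaw":-1}]'
python3 - <<'E'
from h import *
c=shot('wrist'); save(c,'w2')
for a,ce,e in blobs(c,'red')[:3]: print(a,ce.round(1),at_z(c,*e[0],28)[:2].round(1),np.round(e[1],1))
for n in ('ring_small','offcut'):
    for r in place_of(n,'wrist')[:2]: print(n,r,at_z(c,*r['centre'],14 if n[0]=='r' else 0)[:2])
go(581,130,107)
E
```

```text
time_s: 1.7
eef_pos: [197.6, 486.4, 231.3]
ee_rot: [0.0, -0.151, 0.989, 0.0]
force: [-0.1, 0.2, 0.2]
grip_width: 1.0
grip_force: 0.0
time_s: 2.33
eef_pos: [417.8, 316.9, 201.3]
ee_rot: [0.0, -0.148, 0.989, 0.0]
force: [0.1, 0.5, 0.8]
grip_width: 1.0
grip_force: 0.0
time_s: 2.95
eef_pos: [636.6, 148.6, 171.1]
ee_rot: [0.0, -0.148, 0.989, 0.0]
force: [0.4, -0.7, 0.3]
grip_width: 0.999
grip_force: 0.0
time_s: 3.2
eef_pos: [634.9, 150.2, 171.1]
ee_rot: [-0.0, -0.148, 0.989, 0.0]
force: [0.9, 0.6, 1.4]
grip_width: 0.996
grip_force: 0.0
1106 [271.5 127.8] [581.6 130.7] [51.7 53.2]
ring_small {'centre': [271.1, 125.2], 'conf': 0.88} [580.23275446 129.62162981]
offcut {'centre': [277.0, 51.2], 'conf': 0.88} [517.52222196 116.05569767]
az 0.002 rad (alt -3.140), then tx 57.5 ty -4.3 tz -0.0; tcp [634.7 150.9 171.9] j6 -1.82 tilt [ 5.e-04  1.e-04 -1.e+00] t 3.35
```

View pics/w2.png

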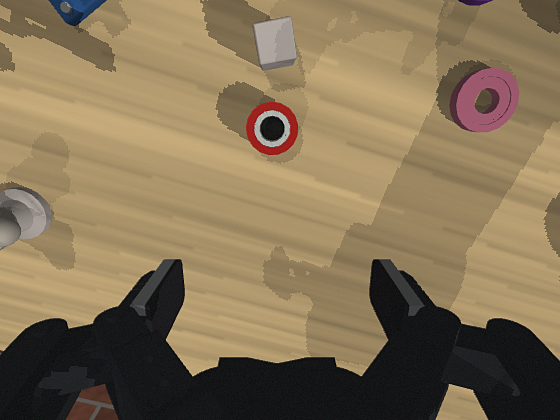

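```bash
python3 -m jog '[{"tx":29,"ty":-2,"tz":0,"ax":0,"ay":0,"az":0,"jaw":-1},{"tx":28,"ty":-2,"tz":20,"ax":0,"ay":0,"az":0,"jaw":-1},{"tx":0,"ty":0,"tz":45,"ax":0,"ay":0,"az":0,"jaw":-1},{"tx":0,"ty":0,"tz":45,"ax":0,"ay":0,"az":0,"jaw":-1},{"tx":0,"ty":0,"tz":30,"ax":0,"ay":0,"az":0,"jaw":-1}]' 60
python3 -m jog '[{"tx":0,"ty":0,"tz":15,"ax":0,"ay":0,"az":0,"jaw":-1},{"tx":0,"ty":0,"tz":11,"ax":0,"ay":0,"az":0,"jaw":-1},{"tx":0,"ty":0,"tz":0,"ax":0,"ay":0,"az":0,"jaw":-1}]'
python3 -c "
from h import *
go(581.4,130.5,107)"
```

```text
time_s: 3.98
eef_pos: [580.9, 130.1, 29.9]
ee_rot: [-0.001, -0.149, 0.989, 0.0]
force: [0.5, 0.3, -0.1]
grip_width: 1.001
grip_force: 0.0
time_s: 4.35
eef_pos: [582.1, 129.5, 5.5]
ee_rot: [0.0, -0.148, 0.989, -0.0]
force: [-0.0, -0.4, 0.1]
grip_width: 1.0
grip_force: 0.0
az 0.001 rad (alt -3.141), then tx 0.3 ty 1.1 tz -0.0; tcp [582.1 129.5   5.5] j6 -1.85 tilt [ 2.e-04  0.e+00 -1.e+00] t 4.35
```

```bash
python3 -m jog '[{"tx":0,"ty":0,"tz":0,"ax":0,"ay":0,"az":0,"jaw":1},{"tx":0,"ty":0,"tz":0,"ax":0,"ay":0,"az":0,"jaw":1},{"tx":0,"ty":0,"tz":0,"ax":0,"ay":0,"az":0,"jaw":1},{"tx":0,"ty":0,"tz":0,"ax":0,"ay":0,"az":0,"jaw":1},{"tx":0,"ty":0,"tz":0,"ax":0,"ay":0,"az":0,"jaw":1}]' 60
python3 -m jog '[{"tx":0,"ty":0,"tz":-20,"ax":0,"ay":0,"az":0,"jaw":1},{"tx":0,"ty":0,"tz":-45,"ax":0,"ay":0,"az":0,"jaw":1},{"tx":0,"ty":0,"tz":-45,"ax":0,"ay":0,"az":0,"jaw":1},{"tx":0,"ty":0,"tz":-45,"ax":0,"ay":0,"az":0,"jaw":1}]'
python3 -c "
from h import *
go(479,-98,146)"
```

```text
time_s: 4.97
eef_pos: [582.4, 129.3, 6.4]
ee_rot: [0.001, -0.148, 0.989, -0.0]
force: [-1.8, 0.1, 5.4]
grip_width: 0.516
grip_force: 60.9
time_s: 5.48
eef_pos: [581.8, 129.3, 162.0]
ee_rot: [0.0, -0.148, 0.989, -0.0]
force: [-0.5, -0.4, -0.8]
grip_width: 0.515
grip_force: 61.4
az -0.680 rad (alt 2.461), then tx 245.9 ty -41.9 tz -0.0; tcp [581.8 129.3 162. ] j6 -1.85 tilt [ 2.e-04  0.e+00 -1.e+00] t 5.47
```

```bash
python3 -m jog '[{"tx":0,"ty":0,"tz":0,"ax":0,"ay":0,"az":0.176,"jaw":1},{"tx":0,"ty":0,"tz":0,"ax":0,"ay":0,"az":0.176,"jaw":1},{"tx":0,"ty":0,"tz":0,"ax":0,"ay":0,"az":0.176,"jaw":1},{"tx":0,"ty":0,"tz":0,"ax":0,"ay":0,"az":0.176,"jaw":1},{"tx":0,"ty":0,"tz":0,"ax":0,"ay":0,"az":0.176,"jaw":1}]'
python3 -m jog '[{"tx":0,"ty":0,"tz":0,"ax":0,"ay":0,"az":0.176,"jaw":1},{"tx":0,"ty":0,"tz":0,"ax":0,"ay":0,"az":0.176,"jaw":1},{"tx":0,"ty":0,"tz":0,"ax":0,"ay":0,"az":0.176,"jaw":1},{"tx":0,"ty":0,"tz":0,"ax":0,"ay":0,"az":0.176,"jaw":1},{"tx":0,"ty":0,"tz":0,"ax":0,"ay":0,"az":0.176,"jaw":1}]'
python3 -m jog '[{"tx":0,"ty":0,"tz":0,"ax":0,"ay":0,"az":0.176,"jaw":1},{"tx":0,"ty":0,"tz":0,"ax":0,"ay":0,"az":0.176,"jaw":1},{"tx":0,"ty":0,"tz":0,"ax":0,"ay":0,"az":0.176,"jaw":1},{"tx":0,"ty":0,"tz":0,"ax":0,"ay":0,"az":0.176,"jaw":1}]'
python3 -m jog '[{"tx":-40,"ty":10,"tz":-10,"ax":0,"ay":0,"az":0,"jaw":1},{"tx":-50,"ty":10,"tz":-10,"ax":0,"ay":0,"az":0,"jaw":1},{"tx":-50,"ty":10,"tz":-10,"ax":0,"ay":0,"az":0,"jaw":1},{"tx":-50,"ty":6,"tz":-10,"ax":0,"ay":0,"az":0,"jaw":1},{"tx":-50,"ty":6,"tz":0,"ax":0,"ay":0,"az":0,"jaw":1}]'
python3 -m jog '[{"tx":-50,"ty":0,"tz":0,"ax":0,"ay":0,"az":0,"jaw":1},{"tx":-25,"ty":0,"tz":0,"ax":0,"ay":0,"az":0,"jaw":1},{"tx":0,"ty":0,"tz":0,"ax":0,"ay":0,"az":0,"jaw":1},{"tx":0,"ty":0,"tz":0,"ax":0,"ay":0,"az":0,"jaw":1}]'
cat > stand.py <<'E'
from h import *
import sys
c=shot('wrist'); save(c,sys.argv[1])
for r in place_of('arbor_tip','wrist')[:2]: print('tip',np.round(r['centre'],1),round(r['conf'],2),at_z(c,*r['centre'],88)[:2].round(1))
for r in place_of('stand','wrist')[:2]: print('stand',np.round(r['centre'],1),round(r['conf'],2),at_z(c,*r['centre'],0)[:2].round(1))
C=cloud(c); m=(np.abs(C[...,2]-81)<3)&(np.hypot(C[...,0]-479,C[...,1]+98)<75)
n,l,s,ce=cv2.connectedComponentsWithStats(m.astype(np.uint8))
for i in range(1,n):
    if s[i,4]>60: print('post z81',s[i,4],np.median(C[l==i],0).round(1))
m=(C[...,2]>84)&(C[...,2]<92)&(np.hypot(C[...,0]-479,C[...,1]+98)<25)
print('arbor top cloud',m.sum(),C[m].mean(0).round(1) if m.any() else '')
for a,ce,e in blobs(c,'yellow')[:4]: print('yellow',a,ce.round(1),at_z(c,*ce,70)[:2].round(1))
go(479,-98,146)
E
python3 stand.py w3
```

```text
time_s: 6.1
eef_pos: [581.9, 129.3, 160.5]
ee_rot: [0.0, 0.29, 0.957, 0.0]
force: [0.3, 0.4, -1.0]
grip_width: 0.512
grip_force: 61.4
time_s: 6.72
eef_pos: [581.9, 129.3, 160.5]
ee_rot: [0.0, 0.67, 0.742, 0.0]
force: [1.0, -0.6, -1.4]
grip_width: 0.515
grip_force: 61.4
time_s: 7.22
eef_pos: [581.9, 129.3, 160.5]
ee_rot: [0.0, 0.885, 0.466, 0.0]
force: [-0.1, 0.5, -1.4]
grip_width: 0.516
grip_force: 61.4
time_s: 7.85
eef_pos: [481.4, -94.3, 201.3]
ee_rot: [0.001, 0.884, 0.468, 0.001]
force: [1.1, -1.0, 0.2]
grip_width: 0.511
grip_force: 61.4
time_s: 8.35
eef_pos: [440.3, -154.4, 200.4]
ee_rot: [0.0, 0.883, 0.468, 0.0]
force: [-0.4, 1.1, -0.4]
grip_width: 0.514
grip_force: 61.4
tip [272.5 110.4] 0.88 [477.1 -92.3]
stand [275.7 112.3] 0.74 [477.2 -96. ]
post z81 932 [508.3 -57.2  80.9]
post z81 198 [477.2 -94.9  81.1]
post z81 667 [ 446.4 -132.1   81. ]
arbor top cloud 291 [477.4 -94.7  87.4]
yellow 190 [278.9  67.3] [499.5 -68.2]
yellow 167 [270.8 154.5] [ 455.1 -121.5]
az -0.001 rad (alt 3.140), then tx 68.2 ty 0.6 tz 0.0; tcp [ 440.3 -154.2  200.3] j6 0.01 tilt [ 1.e-04  1.e-04 -1.e+00] t 8.5
```

View pics/w3.png

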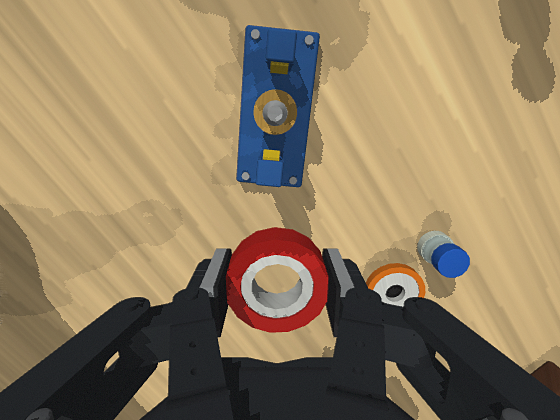

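```bash
cat > held.py <<'E'
from h import *
import sys
col=sys.argv[1]
c=shot('wrist'); C=cloud(c); T=toolT(); L=(C-T[:3,3])@T[:3,:3]
u,v=[0]*2
h=cv2.cvtColor(c['color'],cv2.COLOR_RGB2HSV)
rad=np.hypot(L[...,0],L[...,1])
m=(rad<40)&(c['depth']>0)&(c['depth']<230)
col_m=np.zeros(m.shape,bool)
for a,b in HUE[col]: col_m|=(h[...,0]>=a)&(h[...,0]<=b)&(h[...,1]>130)
sel=m&col_m
lz=np.percentile(L[...,2][sel],10); print('rim top lz %.1f'%lz,sel.sum())
top=m&(np.abs(L[...,2]-lz)<2.0)
# bore edge: hub pixels -> inner contour of top-face mask
mk=top.astype(np.uint8)*255
cs,hi=cv2.findContours(cv2.morphologyEx(mk,cv2.MORPH_CLOSE,np.ones((5,5))),cv2.RETR_CCOMP,cv2.CHAIN_APPROX_NONE)
from scipy.optimize import least_squares
inv=np.linalg.inv(T)
for k,ct in enumerate(cs):
    if len(ct)<60: continue
    p=[]
    for (x,y) in ct[:,0]:
        o,d=ray(c,x,y); o=T[:3,:3].T@(o-T[:3,3]); d=T[:3,:3].T@d; p.append((o+d*(lz-o[2])/d[2])[:2])
    p=np.array(p); f=lambda q:np.hypot(p[:,0]-q[0],p[:,1]-q[1])-q[2]
    r=least_squares(f,[*p.mean(0),20],loss='soft_l1',f_scale=.5).x
    print('hole' if hi[0][k][3]>=0 else 'outer','centre tool xy %.2f %.2f dia %.1f'%(r[0],r[1],2*r[2]),len(p))
E
python3 held.py red; python3 -c "
from h import *
go(477.35,-94.7,140.4)"
```

```text
rim top lz -22.3 5001
outer centre tool xy 0.90 -1.13 dia 45.8 379
hole centre tool xy 1.35 -1.11 dia 22.1 148
az 0.096 rad (alt -3.045), then tx 69.5 ty -9.4 tz 0.0; tcp [ 440.3 -154.3  200.3] j6 0.01 tilt [ 0.e+00  1.e-04 -1.e+00] t 8.55
```

```bash
python3 -m jog '[{"tx":0,"ty":0,"tz":0,"ax":0,"ay":0,"az":0.096,"jaw":1},{"tx":34.2,"ty":-4.2,"tz":10,"ax":0,"ay":0,"az":0,"jaw":1},{"tx":34.2,"ty":-4.1,"tz":20,"ax":0,"ay":0,"az":0,"jaw":1},{"tx":0,"ty":0,"tz":45,"ax":0,"ay":0,"az":0,"jaw":1},{"tx":0,"ty":0,"tz":26,"ax":0,"ay":0,"az":0,"jaw":1}]'
python3 -m jog '[{"tx":0,"ty":0,"tz":0,"ax":0,"ay":0,"az":0,"jaw":1},{"tx":0,"ty":0,"tz":0,"ax":0,"ay":0,"az":0,"jaw":1}]'
python3 - <<'E'
from h import *
c=shot('wrist'); save(c,'w4'); c=shot('wrist')
go(477.35,-94.7,140.4)
E
python3 held.py red
```

```text
time_s: 9.18
eef_pos: [476.8, -95.8, 97.4]
ee_rot: [-0.001, 0.905, 0.426, -0.001]
force: [0.7, -0.1, -0.6]
grip_width: 0.513
grip_force: 61.4
time_s: 9.43
eef_pos: [477.9, -97.1, 100.4]
ee_rot: [0.001, 0.905, 0.426, 0.001]
force: [0.2, 0.6, -0.1]
grip_width: 0.519
grip_force: 61.4
az -0.001 rad (alt 3.141), then tx 1.6 ty -2.0 tz -0.0; tcp [477.9 -97.2 100.6] j6 0.25 tilt [ 0.0022 -0.001  -1.    ] t 9.53
rim top lz -22.4 5003
outer centre tool xy 0.76 -1.09 dia 45.8 384
hole centre tool xy 1.16 -1.04 dia 22.0 144
```

View pics/w4.png

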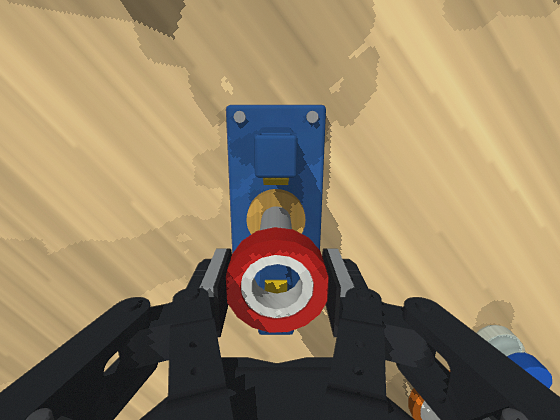

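```bash
python3 -m jog '[{"tx":0.6,"ty":-0.7,"tz":8,"ax":0,"ay":0,"az":0,"jaw":1},{"tx":0,"ty":0,"tz":5,"ax":0,"ay":0,"az":0,"jaw":1},{"tx":0,"ty":0,"tz":5,"ax":0,"ay":0,"az":0,"jaw":1},{"tx":0,"ty":0,"tz":0,"ax":0,"ay":0,"az":0,"jaw":1}]'
python3 -m jog '[{"tx":0,"ty":0,"tz":4,"ax":0,"ay":0,"az":0,"jaw":1},{"tx":0,"ty":0,"tz":3,"ax":0,"ay":0,"az":0,"jaw":1},{"tx":0,"ty":0,"tz":0,"ax":0,"ay":0,"az":0,"jaw":1}]'
python3 -c "
from h import *
go(477.35,-94.7,140.4); s=sense(); print(s['force'],s['wrist_torque'])"; python3 held.py red
```

```text
time_s: 10.07
eef_pos: [476.8, -96.0, 80.8]
ee_rot: [-0.0, 0.905, 0.425, -0.0]
force: [0.1, -0.5, -1.4]
grip_width: 0.511
grip_force: 61.4
time_s: 10.45
eef_pos: [476.9, -96.0, 74.1]
ee_rot: [-0.0, 0.905, 0.425, -0.0]
force: [-0.7, -0.3, -1.4]
grip_width: 0.514
grip_force: 61.4
az -0.001 rad (alt 3.141), then tx 1.3 ty -0.5 tz 0.0; tcp [476.9 -96.   74.1] j6 0.25 tilt [-4.e-04  2.e-04 -1.e+00] t 10.45
[-0.720659   -0.25553921 -1.35290898] [-0.02294767  0.0505492  -0.03707336]
rim top lz -22.0 5018
outer centre tool xy 0.64 -1.24 dia 45.8 376
hole centre tool xy 1.00 -1.22 dia 22.0 144
```

```bash
python3 -m jog '[{"tx":0.4,"ty":0.3,"tz":3,"ax":0,"ay":0,"az":0,"jaw":1},{"tx":0,"ty":0,"tz":3,"ax":0,"ay":0,"az":0,"jaw":1},{"tx":0,"ty":0,"tz":0,"ax":0,"ay":0,"az":0,"jaw":1}]'
python3 -m jog '[{"tx":0,"ty":0,"tz":3,"ax":0,"ay":0,"az":0,"jaw":1},{"tx":0,"ty":0,"tz":3,"ax":0,"ay":0,"az":0,"jaw":1},{"tx":0,"ty":0,"tz":0,"ax":0,"ay":0,"az":0,"jaw":1}]'
python3 -c "
from h import *
go(477.35,-94.7,140.4); s=sense(); print(s['force'],s['wrist_torque'])"
```

```text
time_s: 10.88
eef_pos: [477.4, -95.9, 68.0]
ee_rot: [-0.0, 0.905, 0.425, -0.0]
force: [-0.1, 0.2, -0.6]
grip_width: 0.514
grip_force: 61.4
time_s: 11.25
eef_pos: [477.4, -95.9, 62.0]
ee_rot: [-0.0, 0.905, 0.425, -0.0]
force: [0.9, 0.4, -0.7]
grip_width: 0.51
grip_force: 61.4
az -0.001 rad (alt 3.141), then tx 0.9 ty -0.8 tz 0.0; tcp [477.4 -95.9  62. ] j6 0.25 tilt [-5.e-04  2.e-04 -1.e+00] t 11.25
[ 0.94459032  0.44134317 -0.69834945] [ 0.00053282  0.04330392 -0.04781165]
```

```bash
python3 -m jog '[{"tx":0,"ty":0,"tz":10,"ax":0,"ay":0,"az":0,"jaw":1},{"tx":0,"ty":0,"tz":10,"ax":0,"ay":0,"az":0,"jaw":1},{"tx":0,"ty":0,"tz":8,"ax":0,"ay":0,"az":0,"jaw":1},{"tx":0,"ty":0,"tz":0,"ax":0,"ay":0,"az":0,"jaw":1}]'
python3 -m jog '[{"tx":0,"ty":0,"tz":1,"ax":0,"ay":0,"az":0,"jaw":1},{"tx":0,"ty":0,"tz":0,"ax":0,"ay":0,"az":0,"jaw":-1},{"tx":0,"ty":0,"tz":0,"ax":0,"ay":0,"az":0,"jaw":-1},{"tx":0,"ty":0,"tz":0,"ax":0,"ay":0,"az":0,"jaw":-1},{"tx":0,"ty":0,"tz":0,"ax":0,"ay":0,"az":0,"jaw":-1}]'
```

```text
time_s: 11.75
eef_pos: [477.2, -95.8, 33.6]
ee_rot: [-0.001, 0.905, 0.425, -0.0]
force: [0.0, 0.7, -2.1]
grip_width: 0.514
grip_force: 61.4
time_s: 12.38
eef_pos: [477.5, -96.0, 33.4]
ee_rot: [0.0, 0.905, 0.425, 0.0]
force: [0.3, -0.8, 1.2]
grip_width: 0.998
grip_force: 0.0
```

```bash
python3 -m jog '[{"tx":0,"ty":0,"tz":-20,"ax":0,"ay":0,"az":0,"jaw":-1},{"tx":0,"ty":0,"tz":-40,"ax":0,"ay":0,"az":0,"jaw":-1},{"tx":0,"ty":0,"tz":-50,"ax":0,"ay":0,"az":0,"jaw":-1},{"tx":0,"ty":0,"tz":-50,"ax":0,"ay":0,"az":0,"jaw":-1}]'
python3 -c "
from h import *
print(toolT()[:3,:3].round(2))
go(405,354,48)"
```

```text
time_s: 12.88
eef_pos: [477.3, -95.8, 194.9]
ee_rot: [-0.0, 0.905, 0.425, -0.0]
force: [-0.2, -0.3, 0.0]
grip_width: 1.001
grip_force: 0.0
[[ 0.64  0.77 -0.  ]
 [ 0.77 -0.64  0.  ]
 [-0.   -0.   -1.  ]]
az -1.530 rad (alt 1.612), then tx 354.7 ty 285.9 tz 0.0; tcp [477.3 -95.8 194.9] j6 0.25 tilt [-1.e-04  1.e-04 -1.e+00] t 12.88
```

```bash
python3 -m jog '[{"tx":0,"ty":0,"tz":0,"ax":0,"ay":0,"az":-0.17,"jaw":-1},{"tx":0,"ty":0,"tz":0,"ax":0,"ay":0,"az":-0.17,"jaw":-1},{"tx":0,"ty":0,"tz":0,"ax":0,"ay":0,"az":-0.17,"jaw":-1},{"tx":0,"ty":0,"tz":0,"ax":0,"ay":0,"az":-0.17,"jaw":-1},{"tx":0,"ty":0,"tz":0,"ax":0,"ay":0,"az":-0.17,"jaw":-1}]' >/dev/null
python3 -m jog '[{"tx":0,"ty":0,"tz":0,"ax":0,"ay":0,"az":-0.17,"jaw":-1},{"tx":0,"ty":0,"tz":0,"ax":0,"ay":0,"az":-0.17,"jaw":-1},{"tx":0,"ty":0,"tz":0,"ax":0,"ay":0,"az":-0.17,"jaw":-1},{"tx":0,"ty":0,"tz":0,"ax":0,"ay":0,"az":-0.17,"jaw":-1}]'
python3 -m jog '[{"tx":37,"ty":36,"tz":3,"ax":0,"ay":0,"az":0,"jaw":-1},{"tx":37,"ty":36,"tz":3,"ax":0,"ay":0,"az":0,"jaw":-1},{"tx":37,"ty":36,"tz":3,"ax":0,"ay":0,"az":0,"jaw":-1},{"tx":37,"ty":36,"tz":3,"ax":0,"ay":0,"az":0,"jaw":-1},{"tx":37,"ty":36,"tz":3,"ax":0,"ay":0,"az":0,"jaw":-1}]' >/dev/null
python3 -m jog '[{"tx":37,"ty":36,"tz":3,"ax":0,"ay":0,"az":0,"jaw":-1},{"tx":37,"ty":36,"tz":3,"ax":0,"ay":0,"az":0,"jaw":-1},{"tx":36,"ty":34,"tz":3,"ax":0,"ay":0,"az":0,"jaw":-1},{"tx":0,"ty":0,"tz":0,"ax":0,"ay":0,"az":0,"jaw":-1},{"tx":0,"ty":0,"tz":0,"ax":0,"ay":0,"az":0,"jaw":-1}]'
cat > look.py <<'E'
from h import *
import sys
col,n,by,zt,ang=sys.argv[1:6]; zt=float(zt)
c=shot('wrist'); save(c,sys.argv[6])
for a,ce,e in blobs(c,col)[:2]: x=at_z(c,*e[0],zt); print(a,ce.round(1),x[:2].round(1),np.round(e[1],1)); 
for q in (n,by):
    for r in place_of(q,'wrist')[:2]: print(q,np.round(r['centre']),round(r['conf'],2),at_z(c,*r['centre'],14 if q==n else 0)[:2].round(1))
e=blobs(c,col)[0][2]; x=at_z(c,*e[0],zt); go(x[0],x[1],float(ang))
E
python3 look.py green ring_mid tin 26 48 w5
```

```text
time_s: 14.0
eef_pos: [477.4, -95.9, 193.3]
ee_rot: [-0.0, 0.356, 0.935, 0.0]
force: [-0.1, 0.5, -0.0]
grip_width: 0.999
grip_force: 0.0
time_s: 15.25
eef_pos: [449.5, 313.5, 169.2]
ee_rot: [-0.0, 0.358, 0.934, -0.0]
force: [-0.5, -0.5, -0.1]
grip_width: 0.997
grip_force: 0.0
1295 [281.3 123.2] [407.1 357.7] [62.8 64.5]
ring_mid [307. 227.] 0.77 [499.1 309.8]
ring_mid [152.  96.] 0.69 [312.7 288. ]
tin [286.  42.] 0.89 [358.6 407.1]
az -0.001 rad (alt 3.140), then tx 61.7 ty 4.6 tz -0.0; tcp [449.9 313.  169.5] j6 -0.44 tilt [ 2.e-04 -0.e+00 -1.e+00] t 15.4
```

View pics/w5.png

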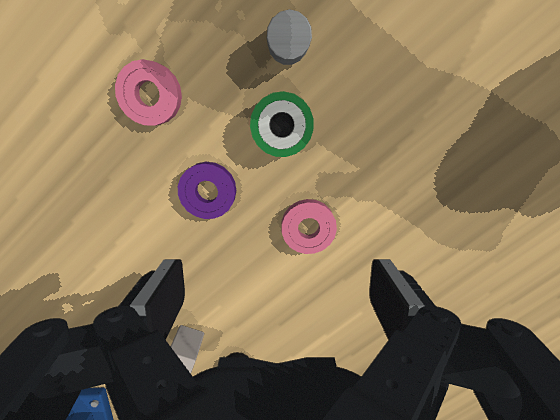

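```bash
python3 -m jog '[{"tx":31,"ty":3,"tz":0,"ax":0,"ay":0,"az":0,"jaw":-1},{"tx":30,"ty":2.5,"tz":20,"ax":0,"ay":0,"az":0,"jaw":-1},{"tx":0,"ty":0,"tz":45,"ax":0,"ay":0,"az":0,"jaw":-1},{"tx":0,"ty":0,"tz":45,"ax":0,"ay":0,"az":0,"jaw":-1},{"tx":0,"ty":0,"tz":30,"ax":0,"ay":0,"az":0,"jaw":-1}]'>/dev/null
python3 -m jog '[{"tx":0,"ty":0,"tz":15,"ax":0,"ay":0,"az":0,"jaw":-1},{"tx":0,"ty":0,"tz":10,"ax":0,"ay":0,"az":0,"jaw":-1},{"tx":0,"ty":0,"tz":0,"ax":0,"ay":0,"az":0,"jaw":-1}]'
python3 -m jog '[{"tx":0,"ty":0,"tz":0,"ax":0,"ay":0,"az":0,"jaw":1},{"tx":0,"ty":0,"tz":0,"ax":0,"ay":0,"az":0,"jaw":1},{"tx":0,"ty":0,"tz":0,"ax":0,"ay":0,"az":0,"jaw":1},{"tx":0,"ty":0,"tz":0,"ax":0,"ay":0,"az":0,"jaw":1}]' 60
```

```text
time_s: 16.4
eef_pos: [408.2, 358.8, 4.6]
ee_rot: [0.0, 0.358, 0.934, 0.0]
force: [-0.1, -0.5, 0.5]
grip_width: 0.995
grip_force: 0.0
time_s: 16.9
eef_pos: [408.2, 359.0, 5.7]
ee_rot: [0.0, 0.358, 0.934, 0.0]
force: [-2.6, -1.9, 9.7]
grip_width: 0.631
grip_force: 61.8
```

```bash
python3 -m jog '[{"tx":0,"ty":0,"tz":-20,"ax":0,"ay":0,"az":0,"jaw":1},{"tx":0,"ty":0,"tz":-45,"ax":0,"ay":0,"az":0,"jaw":1},{"tx":0,"ty":0,"tz":-45,"ax":0,"ay":0,"az":0,"jaw":1},{"tx":0,"ty":0,"tz":-45,"ax":0,"ay":0,"az":0,"jaw":1},{"tx":0,"ty":0,"tz":-35,"ax":0,"ay":0,"az":0,"jaw":1}]'
python3 -m jog '[{"tx":0,"ty":0,"tz":0,"ax":0,"ay":0,"az":0.17,"jaw":1},{"tx":0,"ty":0,"tz":0,"ax":0,"ay":0,"az":0.17,"jaw":1},{"tx":0,"ty":0,"tz":0,"ax":0,"ay":0,"az":0.17,"jaw":1},{"tx":0,"ty":0,"tz":0,"ax":0,"ay":0,"az":0.17,"jaw":1},{"tx":0,"ty":0,"tz":0,"ax":0,"ay":0,"az":0.17,"jaw":1}]' >/dev/null
python3 -m jog '[{"tx":0,"ty":0,"tz":0,"ax":0,"ay":0,"az":0.17,"jaw":1},{"tx":0,"ty":0,"tz":0,"ax":0,"ay":0,"az":0.17,"jaw":1},{"tx":0,"ty":0,"tz":0,"ax":0,"ay":0,"az":0.17,"jaw":1},{"tx":0,"ty":0,"tz":0,"ax":0,"ay":0,"az":0.17,"jaw":1}]'
python3 -c "
from h import *
go(477.35,-95.5,140.4)"; python3 held.py green
```

```text
time_s: 17.52
eef_pos: [407.9, 359.0, 196.7]
ee_rot: [0.001, 0.358, 0.934, 0.001]
force: [0.0, 0.6, -0.9]
grip_width: 0.63
grip_force: 63.7
time_s: 18.65
eef_pos: [407.8, 358.9, 194.6]
ee_rot: [-0.0, 0.906, 0.423, 0.0]
force: [0.8, -0.3, -0.6]
grip_width: 0.625
grip_force: 63.7
az -0.006 rad (alt 3.135), then tx -305.8 ty 343.2 tz -0.0; tcp [407.8 358.9 194.6] j6 1.20 tilt [ 3.e-04  2.e-04 -1.e+00] t 18.65
rim top lz -20.9 5701
outer centre tool xy -1.00 -1.11 dia 55.5 432
hole centre tool xy -0.61 -1.11 dia 22.2 142
```

```bash
python3 -m jog '[{"tx":-37.4,"ty":34.4,"tz":0,"ax":0,"ay":0,"az":0,"jaw":1},{"tx":-37.4,"ty":34.4,"tz":0,"ax":0,"ay":0,"az":0,"jaw":1},{"tx":-37.4,"ty":34.4,"tz":0,"ax":0,"ay":0,"az":0,"jaw":1},{"tx":-37.4,"ty":34.4,"tz":0,"ax":0,"ay":0,"az":0,"jaw":1},{"tx":-37.4,"ty":34.4,"tz":0,"ax":0,"ay":0,"az":0,"jaw":1}]' >/dev/null
python3 -m jog '[{"tx":-37.4,"ty":34.4,"tz":0,"ax":0,"ay":0,"az":0,"jaw":1},{"tx":-37.4,"ty":34.4,"tz":0,"ax":0,"ay":0,"az":0,"jaw":1},{"tx":-37.4,"ty":34.4,"tz":0,"ax":0,"ay":0,"az":0,"jaw":1},{"tx":-37.4,"ty":34.4,"tz":0,"ax":0,"ay":0,"az":0,"jaw":1},{"tx":-37.4,"ty":34.4,"tz":0,"ax":0,"ay":0,"az":0,"jaw":1}]' >/dev/null
python3 -m jog '[{"tx":0,"ty":0,"tz":0,"ax":0,"ay":0,"az":0,"jaw":1},{"tx":0,"ty":0,"tz":0,"ax":0,"ay":0,"az":0,"jaw":1},{"tx":0,"ty":0,"tz":0,"ax":0,"ay":0,"az":0,"jaw":1}]'
python3 stand.py w6; python3 held.py green
```

```text
time_s: 20.32
eef_pos: [434.1, -147.6, 194.5]
ee_rot: [0.0, 0.905, 0.426, 0.0]
force: [0.1, -0.9, -1.0]
grip_width: 0.629
grip_force: 63.7
tip [275.5 115.2] 0.9 [476.1 -93.5]
stand [275.8 112. ] 0.57 [476.6 -92.8]
post z81 969 [508.4 -57.1  80.9]
post z81 187 [477.7 -94.1  81.1]
post z81 674 [ 446.5 -131.9   80.9]
arbor top cloud 308 [477.3 -94.7  87.3]
yellow 195 [277.8  68.8] [499.3 -68.1]
yellow 180 [277.7 158. ] [ 455.1 -121.6]
az -0.097 rad (alt 3.045), then tx 66.4 ty 9.2 tz 0.0; tcp [ 434.2 -147.9  194.4] j6 0.11 tilt [ 2.e-04 -1.e-04 -1.e+00] t 20.48
rim top lz -21.0 5706
outer centre tool xy -0.87 -1.25 dia 55.5 428
hole centre tool xy -0.41 -1.19 dia 22.1 146
```

View pics/w6.png

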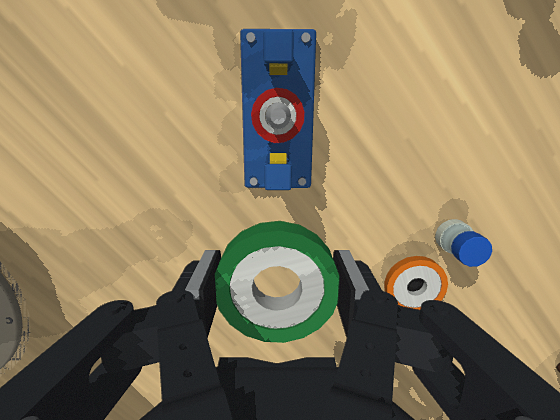

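```bash
python3 -m jog '[{"tx":35,"ty":0.5,"tz":0,"ax":0,"ay":0,"az":0,"jaw":1},{"tx":34.2,"ty":0,"tz":10,"ax":0,"ay":0,"az":0,"jaw":1},{"tx":0,"ty":0,"tz":45,"ax":0,"ay":0,"az":0,"jaw":1},{"tx":0,"ty":0,"tz":30,"ax":0,"ay":0,"az":0,"jaw":1},{"tx":0,"ty":0,"tz":10,"ax":0,"ay":0,"az":0,"jaw":1}]'
python3 -m jog '[{"tx":0,"ty":0,"tz":0,"ax":0,"ay":0,"az":0,"jaw":1},{"tx":0,"ty":0,"tz":7,"ax":0,"ay":0,"az":0,"jaw":1},{"tx":0,"ty":0,"tz":7,"ax":0,"ay":0,"az":0,"jaw":1},{"tx":0,"ty":0,"tz":6,"ax":0,"ay":0,"az":0,"jaw":1},{"tx":0,"ty":0,"tz":0,"ax":0,"ay":0,"az":0,"jaw":1}]'
python3 -c "
from h import *
go(477.4,-94.6,140.4); s=sense(); print(s['force'],s['wrist_torque'])"; python3 held.py green
```

```text
time_s: 21.15
eef_pos: [478.1, -95.0, 98.0]
ee_rot: [-0.001, 0.905, 0.426, -0.001]
force: [0.6, 0.1, -1.0]
grip_width: 0.627
grip_force: 63.7
time_s: 21.78
eef_pos: [478.5, -95.5, 78.9]
ee_rot: [-0.0, 0.905, 0.425, -0.0]
force: [-0.1, -0.8, -0.7]
grip_width: 0.634
grip_force: 63.7
az -0.001 rad (alt 3.141), then tx 0.1 ty -1.4 tz 0.0; tcp [478.5 -95.5  78.9] j6 0.25 tilt [-8.e-04  4.e-04 -1.e+00] t 21.77
[-0.08515946 -0.81576074 -0.66404755] [ 0.00599575 -0.08171249  0.0155804 ]
rim top lz -20.6 5752
outer centre tool xy -1.04 -1.36 dia 55.6 429
hole centre tool xy -0.63 -1.32 dia 22.1 140
```

```bash
python3 -m jog '[{"tx":0.6,"ty":0,"tz":4,"ax":0,"ay":0,"az":0,"jaw":1},{"tx":0,"ty":0,"tz":4,"ax":0,"ay":0,"az":0,"jaw":1},{"tx":0,"ty":0,"tz":0,"ax":0,"ay":0,"az":0,"jaw":1}]'
python3 -m jog '[{"tx":0,"ty":0,"tz":4,"ax":0,"ay":0,"az":0,"jaw":1},{"tx":0,"ty":0,"tz":4,"ax":0,"ay":0,"az":0,"jaw":1},{"tx":0,"ty":0,"tz":0,"ax":0,"ay":0,"az":0,"jaw":1}]'
python3 -c "
from h import *
go(477.4,-94.6,140.4); s=sense(); print(s['force'],s['wrist_torque'])"
```

```text
time_s: 22.2
eef_pos: [478.9, -95.1, 71.0]
ee_rot: [-0.0, 0.905, 0.425, -0.0]
force: [0.0, -0.8, -1.5]
grip_width: 0.629
grip_force: 63.7
time_s: 22.58
eef_pos: [478.9, -95.1, 62.9]
ee_rot: [-0.0, 0.905, 0.425, -0.0]
force: [-0.4, 0.3, -0.5]
grip_width: 0.631
grip_force: 63.7
az -0.001 rad (alt 3.141), then tx -0.6 ty -1.4 tz 0.0; tcp [478.9 -95.1  62.9] j6 0.26 tilt [-7.e-04  3.e-04 -1.e+00] t 22.57
[-0.41424885  0.34586412 -0.53867812] [ 0.00724431  0.03603468 -0.04978636]
```

```bash
python3 -m jog '[{"tx":0,"ty":0,"tz":8,"ax":0,"ay":0,"az":0,"jaw":1},{"tx":0,"ty":0,"tz":8,"ax":0,"ay":0,"az":0,"jaw":1},{"tx":0,"ty":0,"tz":1,"ax":0,"ay":0,"az":0,"jaw":1},{"tx":0,"ty":0,"tz":0,"ax":0,"ay":0,"az":0,"jaw":1}]'
python3 -m jog '[{"tx":0,"ty":0,"tz":0,"ax":0,"ay":0,"az":0,"jaw":-1},{"tx":0,"ty":0,"tz":0,"ax":0,"ay":0,"az":0,"jaw":-1},{"tx":0,"ty":0,"tz":0,"ax":0,"ay":0,"az":0,"jaw":-1},{"tx":0,"ty":0,"tz":0,"ax":0,"ay":0,"az":0,"jaw":-1}]'
python3 -m jog '[{"tx":0,"ty":0,"tz":-20,"ax":0,"ay":0,"az":0,"jaw":-1},{"tx":0,"ty":0,"tz":-40,"ax":0,"ay":0,"az":0,"jaw":-1},{"tx":0,"ty":0,"tz":-45,"ax":0,"ay":0,"az":0,"jaw":-1},{"tx":0,"ty":0,"tz":-45,"ax":0,"ay":0,"az":0,"jaw":-1}]'
python3 -c "
from h import *
c=shot('top')
for a,ce,e in blobs(c,'blue',amin=60): print(ce)
go(484,-343,23); go(484,-343,140.4)"
```

```text
time_s: 23.08
eef_pos: [479.0, -95.1, 46.2]
ee_rot: [-0.0, 0.905, 0.425, -0.0]
force: [-0.4, 0.2, -1.1]
grip_width: 0.632
grip_force: 63.7
time_s: 23.58
eef_pos: [479.1, -95.2, 46.3]
ee_rot: [0.0, 0.905, 0.425, 0.0]
force: [-0.1, 0.5, 0.8]
grip_width: 1.003
grip_force: 0.0
time_s: 24.08
eef_pos: [478.8, -95.1, 197.8]
ee_rot: [0.0, 0.905, 0.425, -0.0]
force: [0.4, 0.6, -0.1]
grip_width: 1.003
grip_force: 0.0
[ 44.43935053 284.67717287]
[411.44329897 201.77319588]
az -1.093 rad (alt 2.048), then tx -228.6 ty -93.7 tz 1.0; tcp [480.9 -95.9 203.5] j6 0.26 tilt [ 0.0085 -0.004  -1.    ] t 24.12
az -0.001 rad (alt 3.141), then tx -188.4 ty 159.9 tz 1.0; tcp [480.9 -95.9 203.5] j6 0.26 tilt [ 0.0085 -0.004  -1.    ] t 24.12
```

```bash
python3 -m jog '[{"tx":0,"ty":0,"tz":0,"ax":0,"ay":0,"az":0.17,"jaw":-1},{"tx":0,"ty":0,"tz":0,"ax":0,"ay":0,"az":0.17,"jaw":-1},{"tx":0,"ty":0,"tz":0,"ax":0,"ay":0,"az":0.17,"jaw":-1}]'
python3 -c "
from h import *
go(484,-343,111.2)"
```

```text
time_s: 24.5
eef_pos: [479.0, -95.1, 196.1]
ee_rot: [-0.0, 0.984, 0.181, -0.0]
force: [0.5, 0.5, -0.9]
grip_width: 1.002
grip_force: 0.0
az -0.007 rad (alt 3.135), then tx -85.0 ty 232.9 tz -0.0; tcp [479.  -95.1 196.1] j6 0.77 tilt [-0.  0. -1.] t 24.5
```

```bash
python3 -m jog '[{"tx":-28,"ty":46.5,"tz":5,"ax":0,"ay":0,"az":0,"jaw":-1},{"tx":-28,"ty":46.5,"tz":5,"ax":0,"ay":0,"az":0,"jaw":-1},{"tx":-28,"ty":46.5,"tz":5,"ax":0,"ay":0,"az":0,"jaw":-1},{"tx":-28,"ty":46.5,"tz":5,"ax":0,"ay":0,"az":0,"jaw":-1},{"tx":-28,"ty":46.5,"tz":5,"ax":0,"ay":0,"az":0,"jaw":-1}]'>/dev/null
python3 -m jog '[{"tx":0,"ty":0,"tz":0,"ax":0,"ay":0,"az":0,"jaw":-1},{"tx":0,"ty":0,"tz":0,"ax":0,"ay":0,"az":0,"jaw":-1},{"tx":0,"ty":0,"tz":0,"ax":0,"ay":0,"az":0,"jaw":-1}]'
python3 look.py orange ring_large jar 24 111 w7; python3 - <<'E'
from h import *
import cv2
c=shot('wrist'); 
for r in place_of('ring_large','wrist')[:1]: go(*at_z(c,*r['centre'],14)[:2],111)
E
```

```text
time_s: 25.5
eef_pos: [432.7, -361.5, 171.5]
ee_rot: [0.0, 0.983, 0.184, 0.0]
force: [-0.2, 0.7, 0.2]
grip_width: 0.998
grip_force: 0.0
1686 [272.1 130.7] [ 480.1 -337.4] [75.4 77.4]
ring_large [275. 133.] 0.69 [ 479.3 -340.6]
jar [282.  49.] 0.74 [ 548.7 -320.1]
az 0.003 rad (alt -3.138), then tx 53.0 ty -5.7 tz 0.0; tcp [ 432.6 -361.8  171.6] j6 0.30 tilt [ 2.e-04 -2.e-04 -1.e+00] t 25.65
az 0.003 rad (alt -3.139), then tx 51.7 ty -4.5 tz 0.0; tcp [ 432.5 -362.1  171.5] j6 0.30 tilt [ 2.e-04 -2.e-04 -1.e+00] t 25.75
```

View pics/w7.png

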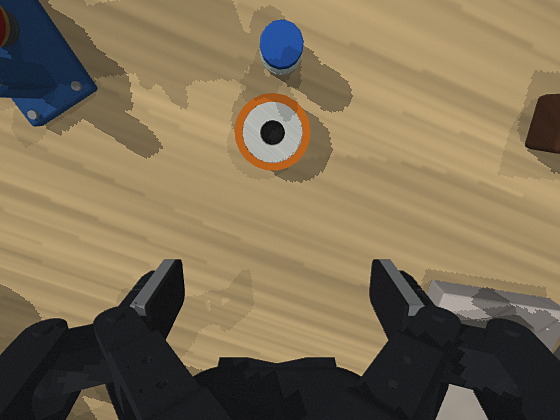

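```bash
python3 -m jog '[{"tx":26.5,"ty":-2.3,"tz":0,"ax":0,"ay":0,"az":0,"jaw":-1},{"tx":26.2,"ty":-2.2,"tz":20,"ax":0,"ay":0,"az":0,"jaw":-1},{"tx":0,"ty":0,"tz":45,"ax":0,"ay":0,"az":0,"jaw":-1},{"tx":0,"ty":0,"tz":45,"ax":0,"ay":0,"az":0,"jaw":-1},{"tx":0,"ty":0,"tz":20,"ax":0,"ay":0,"az":0,"jaw":-1}]'>/dev/null
python3 -m jog '[{"tx":0,"ty":0,"tz":0,"ax":0,"ay":0,"az":0,"jaw":-1},{"tx":0,"ty":0,"tz":0,"ax":0,"ay":0,"az":0,"jaw":-1}]'
python3 -c "
from h import *
go(480.1,-337.4,111)"
```

```text
time_s: 26.62
eef_pos: [480.3, -339.7, 42.5]
ee_rot: [0.001, 0.983, 0.183, 0.001]
force: [0.3, 0.3, -0.2]
grip_width: 1.0
grip_force: 0.0
az 0.002 rad (alt -3.139), then tx 0.6 ty -2.3 tz -0.0; tcp [ 480.3 -339.7   42.5] j6 0.39 tilt [ 0.0014 -0.0014 -1.    ] t 26.62
```

```bash
python3 -m jog '[{"tx":0,"ty":-0.5,"tz":15,"ax":0,"ay":0,"az":0,"jaw":-1},{"tx":0,"ty":0,"tz":15,"ax":0,"ay":0,"az":0,"jaw":-1},{"tx":0,"ty":0,"tz":10,"ax":0,"ay":0,"az":0,"jaw":-1},{"tx":0,"ty":0,"tz":0,"ax":0,"ay":0,"az":0,"jaw":-1}]'
python3 -m jog '[{"tx":0,"ty":0,"tz":0,"ax":0,"ay":0,"az":0,"jaw":1},{"tx":0,"ty":0,"tz":0,"ax":0,"ay":0,"az":0,"jaw":1},{"tx":0,"ty":0,"tz":0,"ax":0,"ay":0,"az":0,"jaw":1},{"tx":0,"ty":0,"tz":0,"ax":0,"ay":0,"az":0,"jaw":1}]' 100
python3 -m jog '[{"tx":0,"ty":0,"tz":-20,"ax":0,"ay":0,"az":0,"jaw":1},{"tx":0,"ty":0,"tz":-45,"ax":0,"ay":0,"az":0,"jaw":1},{"tx":0,"ty":0,"tz":-45,"ax":0,"ay":0,"az":0,"jaw":1},{"tx":0,"ty":0,"tz":-45,"ax":0,"ay":0,"az":0,"jaw":1},{"tx":0,"ty":0,"tz":-38,"ax":0,"ay":0,"az":0,"jaw":1}]'
python3 -m jog '[{"tx":0,"ty":0,"tz":0,"ax":0,"ay":0,"az":-0.17,"jaw":1},{"tx":0,"ty":0,"tz":0,"ax":0,"ay":0,"az":-0.17,"jaw":1},{"tx":0,"ty":0,"tz":0,"ax":0,"ay":0,"az":-0.17,"jaw":1},{"tx":0,"ty":0,"tz":0,"ax":0,"ay":0,"az":0,"jaw":1}]' 
python3 -c "
from h import *
go(477.4,-94.6,140.4)"; python3 held.py orange
```

```text
time_s: 27.12
eef_pos: [479.3, -338.5, 0.2]
ee_rot: [-0.001, 0.983, 0.183, -0.001]
force: [-0.6, -0.3, -0.6]
grip_width: 1.0
grip_force: 0.0
time_s: 27.62
eef_pos: [480.0, -339.3, 2.6]
ee_rot: [0.001, 0.983, 0.183, 0.0]
force: [-1.5, 1.9, 7.1]
grip_width: 0.754
grip_force: 110.0
time_s: 28.25
eef_pos: [479.7, -338.9, 196.6]
ee_rot: [0.001, 0.983, 0.183, 0.0]
force: [-0.1, -0.6, -1.6]
grip_width: 0.753
grip_force: 110.6
time_s: 28.75
eef_pos: [479.6, -338.8, 194.6]
ee_rot: [0.0, 0.905, 0.425, 0.0]
force: [-0.6, 0.6, -1.4]
grip_width: 0.752
grip_force: 110.6
az -0.002 rad (alt 3.139), then tx 186.8 ty -157.4 tz -0.1; tcp [ 479.6 -338.8  194.6] j6 -0.12 tilt [ 2.e-04 -3.e-04 -1.e+00] t 28.75
rim top lz -22.1 7068
outer centre tool xy 1.10 -1.10 dia 67.1 476
hole centre tool xy 1.66 -1.14 dia 22.1 148
```

```bash
python3 -m jog '[{"tx":37.1,"ty":-31.3,"tz":0,"ax":0,"ay":0,"az":0,"jaw":1},{"tx":37.1,"ty":-31.3,"tz":0,"ax":0,"ay":0,"az":0,"jaw":1},{"tx":37.1,"ty":-31.3,"tz":0,"ax":0,"ay":0,"az":0,"jaw":1},{"tx":37.1,"ty":-31.2,"tz":0,"ax":0,"ay":0,"az":0,"jaw":1},{"tx":37.1,"ty":-31.2,"tz":0,"ax":0,"ay":0,"az":0,"jaw":1}]'>/dev/null
python3 -m jog '[{"tx":0,"ty":0,"tz":40,"ax":0,"ay":0,"az":0,"jaw":1},{"tx":0,"ty":0,"tz":40,"ax":0,"ay":0,"az":0,"jaw":1},{"tx":0,"ty":0,"tz":20,"ax":0,"ay":0,"az":0,"jaw":1},{"tx":0,"ty":0,"tz":0,"ax":0,"ay":0,"az":0,"jaw":1},{"tx":0,"ty":0,"tz":0,"ax":0,"ay":0,"az":0,"jaw":1}]'
python3 -c "
from h import *
go(477.4,-94.6,140.4)"; python3 held.py orange
```

```text
time_s: 30.05
eef_pos: [478.2, -96.6, 95.4]
ee_rot: [0.001, 0.905, 0.425, 0.001]
force: [0.0, -0.1, -1.7]
grip_width: 0.753
grip_force: 110.6
az -0.002 rad (alt 3.139), then tx 1.0 ty -1.9 tz -0.0; tcp [478.2 -96.6  95.4] j6 0.25 tilt [ 1.6e-03 -8.0e-04 -1.0e+00] t 30.05
rim top lz -21.9 7077
outer centre tool xy 1.05 -1.19 dia 67.1 482
hole centre tool xy 1.56 -1.14 dia 22.1 146
```

```bash
python3 -m jog '[{"tx":-0.2,"ty":-0.3,"tz":8,"ax":0,"ay":0,"az":0,"jaw":1},{"tx":0,"ty":0,"tz":5,"ax":0,"ay":0,"az":0,"jaw":1},{"tx":0,"ty":0,"tz":5,"ax":0,"ay":0,"az":0,"jaw":1},{"tx":0,"ty":0,"tz":4,"ax":0,"ay":0,"az":0,"jaw":1},{"tx":0,"ty":0,"tz":0,"ax":0,"ay":0,"az":0,"jaw":1}]'
python3 -c "
from h import *
go(477.4,-94.6,140.4); s=sense(); print(s['force'],s['wrist_torque'])"
```

```text
time_s: 30.72
eef_pos: [477.2, -96.2, 72.0]
ee_rot: [-0.0, 0.905, 0.425, -0.0]
force: [-0.0, 0.1, -1.2]
grip_width: 0.755
grip_force: 110.6
az -0.001 rad (alt 3.141), then tx 1.4 ty -0.8 tz 0.0; tcp [477.2 -96.2  72. ] j6 0.25 tilt [-6.e-04  2.e-04 -1.e+00] t 30.73
[-0.01609598  0.07317379 -1.21552324] [ 0.02671911 -0.0116332  -0.03025992]
```

```bash
python3 -m jog '[{"tx":0,"ty":0.2,"tz":4,"ax":0,"ay":0,"az":0,"jaw":1},{"tx":0,"ty":0,"tz":4,"ax":0,"ay":0,"az":0,"jaw":1},{"tx":0,"ty":0,"tz":0,"ax":0,"ay":0,"az":0,"jaw":1}]'
python3 -m jog '[{"tx":0,"ty":0,"tz":2,"ax":0,"ay":0,"az":0,"jaw":1},{"tx":0,"ty":0,"tz":2,"ax":0,"ay":0,"az":0,"jaw":1},{"tx":0,"ty":0,"tz":0,"ax":0,"ay":0,"az":0,"jaw":1}]'
```

```text
time_s: 31.1
eef_pos: [477.3, -96.3, 64.0]
ee_rot: [-0.0, 0.905, 0.425, -0.0]
force: [0.5, 0.3, -0.7]
grip_width: 0.755
grip_force: 110.6
time_s: 31.48
eef_pos: [477.5, -96.4, 60.3]
ee_rot: [0.0, 0.905, 0.425, 0.0]
force: [0.1, 0.2, -0.6]
grip_width: 0.751
grip_force: 110.7
```

```bash
python3 -m jog '[{"tx":0,"ty":0,"tz":2,"ax":0,"ay":0,"az":0,"jaw":1},{"tx":0,"ty":0,"tz":2,"ax":0,"ay":0,"az":0,"jaw":1},{"tx":0,"ty":0,"tz":2,"ax":0,"ay":0,"az":0,"jaw":1}]'
python3 -m jog '[{"tx":0,"ty":0,"tz":2,"ax":0,"ay":0,"az":0,"jaw":1},{"tx":0,"ty":0,"tz":2,"ax":0,"ay":0,"az":0,"jaw":1},{"tx":0,"ty":0,"tz":0,"ax":0,"ay":0,"az":0,"jaw":1}]'
python3 -m jog '[{"tx":0,"ty":0,"tz":2,"ax":0,"ay":0,"az":0,"jaw":1},{"tx":0,"ty":0,"tz":2,"ax":0,"ay":0,"az":0,"jaw":1},{"tx":0,"ty":0,"tz":2,"ax":0,"ay":0,"az":0,"jaw":1},{"tx":0,"ty":0,"tz":0,"ax":0,"ay":0,"az":0,"jaw":1}]'
python3 held.py orange
```

```text
time_s: 31.85
eef_pos: [477.7, -96.5, 54.5]
ee_rot: [0.0, 0.905, 0.425, 0.0]
force: [-1.5, -0.4, 7.6]
grip_width: 0.752
grip_force: 111.5
time_s: 32.22
eef_pos: [477.7, -96.5, 50.3]
ee_rot: [0.0, 0.905, 0.425, 0.0]
force: [2.3, -1.1, 2.5]
grip_width: 0.759
grip_force: 111.1
time_s: 32.72
eef_pos: [477.7, -96.5, 44.4]
ee_rot: [0.0, 0.905, 0.425, 0.0]
force: [1.4, 0.1, 4.8]
grip_width: 0.751
grip_force: 111.4
rim top lz -22.1 6759
outer centre tool xy 0.78 -1.15 dia 67.5 523
hole centre tool xy -5.09 -1.20 dia 27.1 178
```

```bash
python3 -m jog '[{"tx":0,"ty":0,"tz":1.5,"ax":0,"ay":0,"az":0,"jaw":1},{"tx":0,"ty":0,"tz":1.5,"ax":0,"ay":0,"az":0,"jaw":1},{"tx":0,"ty":0,"tz":1,"ax":0,"ay":0,"az":0,"jaw":1},{"tx":0,"ty":0,"tz":0,"ax":0,"ay":0,"az":0,"jaw":1}]'
python3 held.py orange; python3 - <<'E'
from h import *
s=sense(); c=shot('wrist'); save(c,'w8')
C=cloud(c); h=cv2.cvtColor(c['color'],cv2.COLOR_RGB2HSV)
for a,ce,e in blobs(c,'yellow',amin=10)[:4]: print('yellow',a,ce.round(1),C[int(ce[1]),int(ce[0])].round(1))
E
```

```text
time_s: 33.28
eef_pos: [477.7, -96.5, 40.6]
ee_rot: [0.0, 0.905, 0.425, 0.0]
force: [1.1, -0.8, 7.7]
grip_width: 0.755
grip_force: 111.4
rim top lz -22.1 6273
outer centre tool xy 0.90 -1.16 dia 66.8 484
hole centre tool xy -7.13 -1.32 dia 29.7 194
yellow 397 [276.7 355. ] [ 457.2 -119.1   67.8]
yellow 222 [276.3 218.5] [499.  -68.7  71.1]
```

View pics/w8.png

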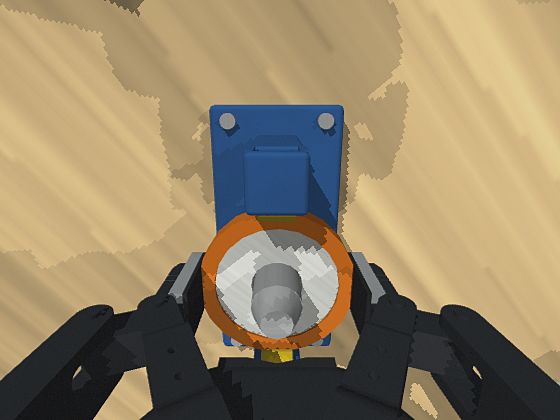

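```bash
python3 - <<'E'
from h import *
c=shot('wrist'); C=cloud(c); h=cv2.cvtColor(c['color'],cv2.COLOR_RGB2HSV)
m=cv2.inRange(h,(20,120,40),(34,255,255))>0
sx=np.array([.637,.771]); A=np.array([477.4,-94.6])
for v in range(205,375,2):
    u=np.arange(262,293)[m[v,262:293]]
    if len(u)>6: p=C[v,u]; print(v,len(u),'sx %.1f z %.1f'%(np.median((p[:,:2]-A)@sx),np.median(p[:,2])))
E
```

```text
217 31 sx 34.9 z 73.3
219 31 sx 32.9 z 69.9
349 29 sx -31.2 z 64.8
351 31 sx -31.4 z 65.9
353 31 sx -31.8 z 66.7
355 31 sx -32.1 z 67.6
357 31 sx -32.5 z 68.2
359 31 sx -32.8 z 69.1
361 20 sx -33.3 z 69.8
```

```bash
python3 -m jog '[{"tx":0,"ty":0,"tz":-1.3,"ax":0,"ay":0,"az":0,"jaw":1},{"tx":0,"ty":0,"tz":0,"ax":0,"ay":0,"az":0,"jaw":1},{"tx":0,"ty":0,"tz":0,"ax":0,"ay":0,"az":0,"jaw":1}]'
python3 -m jog '[{"tx":0,"ty":0,"tz":0,"ax":0,"ay":0,"az":0,"jaw":-1},{"tx":0,"ty":0,"tz":0,"ax":0,"ay":0,"az":0,"jaw":-1},{"tx":0,"ty":0,"tz":0,"ax":0,"ay":0,"az":0,"jaw":-1},{"tx":0,"ty":0,"tz":0,"ax":0,"ay":0,"az":0,"jaw":-1}]'
python3 -m jog '[{"tx":0,"ty":0,"tz":-10,"ax":0,"ay":0,"az":0,"jaw":-1},{"tx":0,"ty":0,"tz":-30,"ax":0,"ay":0,"az":0,"jaw":-1},{"tx":0,"ty":0,"tz":-45,"ax":0,"ay":0,"az":0,"jaw":-1},{"tx":0,"ty":0,"tz":-45,"ax":0,"ay":0,"az":0,"jaw":-1}]'
python3 -m jog '[{"tx":-35,"ty":0,"tz":-20,"ax":0,"ay":0,"az":0,"jaw":-1},{"tx":-35,"ty":0,"tz":0,"ax":0,"ay":0,"az":0,"jaw":-1},{"tx":0,"ty":0,"tz":0,"ax":0,"ay":0,"az":0,"jaw":-1},{"tx":0,"ty":0,"tz":0,"ax":0,"ay":0,"az":0,"jaw":-1}]' >/dev/null
python3 - <<'E'
from h import *
c=shot('wrist'); C=cloud(c); d=np.hypot(C[...,0]-477.4,C[...,1]+94.6); m=(d>14)&(d<29)
p=C[m]; A=np.c_[p[:,:2]-p[:,:2].mean(0),np.ones(len(p))]; k=np.abs(p[:,2]-np.median(p[:,2]))<3
print('ring top z',np.median(p[:,2]),'slope',np.linalg.lstsq(A[k],p[k,2],rcond=None)[0].round(3))
cv2.imwrite('pics/w9.png',cv2.resize(c['color'][20:220,180:380,::-1],None,fx=3,fy=3))
E
```

```text
time_s: 33.8
eef_pos: [477.7, -96.5, 41.9]
ee_rot: [0.0, 0.905, 0.425, 0.0]
force: [1.3, -0.7, 6.5]
grip_width: 0.749
grip_force: 111.4
time_s: 34.3
eef_pos: [477.3, -96.3, 41.4]
ee_rot: [-0.0, 0.905, 0.425, -0.0]
force: [-1.2, 0.1, -0.7]
grip_width: 1.003
grip_force: 0.0
time_s: 34.8
eef_pos: [477.3, -96.3, 173.7]
ee_rot: [0.0, 0.905, 0.425, 0.0]
force: [0.5, -0.5, -0.4]
grip_width: 1.001
grip_force: 0.0
ring top z 63.810833564677154 slope [3.0000e-03 4.0000e-03 6.3853e+01]
```

View pics/w9.png

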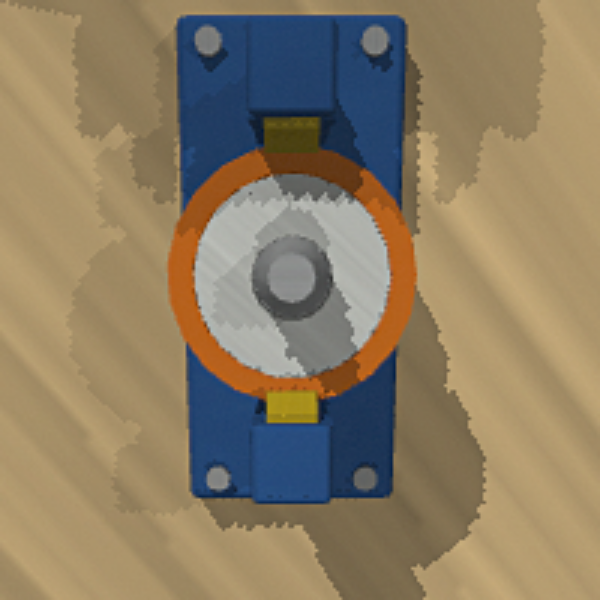

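The large ring sits level at about 64 mm. Both yellow catches, at (292,135) and (292,407) in the crop, overlap its rim, and the gripper is clear.

```bash
python3 -c "
from rig import finish_job
print(finish_job())"
```

```text
the job is handed in; nothing more can be done
None
```

The three rings are on the arbor, smallest at the bottom and largest on top, and both catches hold the large ring down; I handed the job in at about 35 s, and `finish_job()` returned no verdict.

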